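Snap the core bar into the tile mould's spring clips

ROBOT

A 6-joint arm with a two-finger parallel gripper is mounted at the origin on the work surface. World frame = base frame: x ahead of the robot, y to its left, z up, the work surface at z = 0. Lengths are in m, angles in rad, forces in N, time in s.
With the tool pointing down it reaches from about 0.35 to 0.875 m from the base axis. Payload 4.2 kg.
Tool frame: the origin (TCP) lies midway between the tips of the shut fingers; the grasp point (between the pads) lies 19 mm behind it; z points along the fingers, y is the direction in which the jaws open and shut (so a half turn about z gives the same grasp; the last joint's range is limited). The gripper opens to 87 mm and grips with 3 to 60 N. Pads are 19 mm wide; open, the fingers measure 117 mm over their backs; the gripper's body (75 mm by 190 mm) begins 51 mm behind the grasp point.
Start: joints at [-1.081, 0.385, 0.008, 0, -1.194, -0.259], TCP at [0.143, -0.608, 0.223] pointing down, gripper open.
Joint ranges: [-3.14, 3.14], [-1.21, 2.06], [-1.07, 1.41], [-3.16, 2.05], [-2.99, -0.16], [-3.1, 3.1]. Speed limits (rad/s): [2.79, 2.79, 3.14, 3.14, 3.14, 3.14].

INTERFACE

Orientations are given as a unit quaternion [w, x, y, z].
In Python, from workcell import ctrl gives the robot as it stands.
- The arm moves only by the tool move_arm, never from a script. Its argument "moves" is a list of rows, each a list of 7 numbers: the shift along the tool's x, y, z in m, then the turn, a rotation vector about the tool's x, y, z in degrees, then the gripper command: -1 is fully open, 1 is shut, values between are in proportion. A call has 1 to 12 rows; each row shifts and turns the commanded pose from where the row before left it, along the tool's axes as they then stand; what a row does not reach is not made up. A row lasts 1/12 s, in which the tool goes at most 41.7 mm and 7.16 degrees, less where a joint would pass 70% of its speed; a pose out of reach is approached as far as the arm can. A call with a gripper value outside its range is refused whole. The fingers move at their own pace and stop on an object; "newtons" is the grip in N (left out, the last holds). Time passes only in rows, so rows that do not move let the fingers close. It gives the time, the measured TCP pose, the force and the opening at its end, in the units of the state.
- ctrl.observe(): the state, without advancing time (a new reading comes with each control period).
- ctrl.grab_frame(name): name is "scene" or "side" or "wrist"; returns (picture, depth): 480x640x3 uint8, red, green, blue; 480x640 float32, m along the optical axis (not along the pixel's ray), 0 where there is no reading.
- ctrl.calibration(name): a dict with "fov_y" (degrees; the focal length in pixels is half the picture's height over the tangent of half this angle, whatever the lens; pixels are square), "cx", "cy" (the principal point, pixels), "R" (3x3) and "t" (3): a world point X has camera coordinates R X + t; the wrist camera has in their place "tool_from_camera" (4x4, takes a point from camera to tool coordinates, whose origin is the TCP and whose axes are the flange's). Camera axes: x right, y down, z forward; pixel columns grow to the right and rows downward; lengths in m; the calibration is good to about 2 mm. The wrist camera is an equidistant fisheye: a pixel r from the principal point sees the ray r / f radians off the axis. A picture is of the moment at which its call begins: read the wrist's pose just before it. calibration takes no time and is no camera call.
- ctrl.hand_in(): hands the job in, once; it reports no verdict.
The state is a dict: "time_s": time; "joint_positions": joint angles; "dq": joint speeds; "tau": joint torques, N m; "tool_pos": TCP position; "eef_rot": TCP orientation; "force": force on the tool from outside, world axes, zero at the start; "torque": the same for the moment, N m; "finger_gap": finger opening in m.
Only numpy, scipy, OpenCV 4.12 (cv2) and the standard library are available. Lean on these libraries where they do the work, as an engineer would, in place of code of your own. Each camera call takes 0.05 s, during which the arm holds its last target. There are 200 camera calls.

TASK

Take the longer of the two core bars from the rack and fit it into the tile mould on the vibrating table: lay it between the locating pins and press it straight down so that its chamfered ends spread the two spring clips, until both clips have snapped back over its ends and it lies flat and fully home on the mould. Press gently: the mould's springy mounts must not be pushed down more than about 10 mm (some 20 N). Then let go; leave the shorter bar, the mixing cup and the pigment jar where they are.

Things in the scene. Friction and masses are not known exactly. Their poses are not given: they have to be found in the camera images.
- long_bar: aluminium core bar to be fitted, 156 mm long (y), 24 mm wide (x), 14 mm thick; the lower edges of both ends are chamfered, 8 mm inward over the lower 12.5 mm. Origin: centre of its flat underside, z up. Below it a fin 10 mm wide, 76 mm long, 8 mm deep, for which the mould's cavity has ample room. About 0.2 kg. The same after a half turn
- short_bar: bystander: the same kind of bar, but only 122 mm long, too short for the clips; same origin, axes and grip. Lies parallel to the long bar, about 90 mm from it, in either place
- rack: fixed plywood board 190 x 150 mm with two wooden rails along its x axis, on which both bars lie crosswise; origin at the centre of its underside on the bench; rail tops at z = 18 mm
- mould: tan tile mould 170 x 160 mm (x, y) with three open cavities along y, on a steel deck on springy mounts: it gives about 1 mm for every 2 N of push and comes back. The bar goes over the middle cavity, along the mould's y axis (either way round). Origin: centre of the deck's underside; the mould's flat top is at z = 34 mm
- seat (a point): point on the mould's top midway between the clips, where the bar's origin belongs; axes as the mould. Four round-topped steel locating pins, 8 mm thick and 14 mm high, stand at x = +-19, y = +-67 mm from it, leaving the bar 3 mm on either side; steel end stops 12 mm high leave 2.7 mm at either end
- clip_left (a joint): spring clip at the mould's +y end: opening angle in rad, 0 closed, growing outward (over 0.1 as the bar's end passes). A slick steel leaf 20 mm wide, flared at the top, 30 mm above the mould's top. Its nose, 15 mm above the mould's top, reaches 5 mm over the end of a seated bar. Spreading both clips takes about 9 to 16 N of downward push, which drops at the snap
- clip_right (a joint): the same spring clip at the mould's -y end
- mixing_cup: bystander: loose open plastic cup, 90 mm across, 80 mm tall, origin under its centre
- pigment_jar: bystander: loose closed jar, 64 mm across, 85 mm tall, origin under its centre
- long_grip (a point): centre of the long bar's black grip block, 31 mm above the bar's underside: the block is 16 mm wide (bar's x), 44 mm long (bar's y), from 14 to 48 mm above the underside; axes as the bar
There are look-alikes about, which are no part of the job. Leave any brown or purple look-alike of the long_bar alone.

How it is judged:
On the way, in this order (a step that is already met when the one before it is completed fails the run):
1. the long bar has been lifted off the rack (height (world z) of long_bar above 0.06 m), for 0.2 s.
2. the long bar lies home in the mould with both clips snapped over it (z of long_bar in the frame of seat below 0.002 m and horizontal distance between long_bar and seat below 0.005 m and value of joint each of clip_left, clip_right below 0.04 rad), for 0.2 s.
At the end, for the whole second after the job is handed in: The long bar lies on the mould's top between the clips: its underside within 2 mm of the mould's top, its centre within 5 mm of the seat point, along the mould's y axis within 0.08 rad, level within 0.04 rad, both clips closed over it (below 0.04 rad), at rest and released (all of step 2 and z of long_bar in the frame of seat above -0.003 m and angle between the y axis of long_bar and the y axis of mould, either way round below 0.08 rad and angle between long_bar's own z axis and vertical below 0.04 rad and linear speed of long_bar below 0.02 m/s); the robot touches nothing.
It fails at once if the mould is pushed down (or aside) more than 10.5 mm on its springy mounts, about 21 N (distance of seat from where it was at the start of the episode above 0.0105 m).
It fails at once if the short bar is moved more than 20 mm (distance of short_bar from where it was at the start of the episode above 0.02 m).
It fails at once if the mixing cup or the pigment jar is moved more than 20 mm (distance of any of mixing_cup, pigment_jar from where it was at the start of the episode above 0.02 m).
It also fails if it takes over 58 s, if anything falls off the work surface, if the arm or the gripper's body presses on something with over 40 N, if the wrist force passes 120 N, or if a joint passes its speed limit or range.

## Working session

There is one attempt and no reset: what is moved stays moved. The work goes in short steps, Python scripts to look and compute and a tool call to move; the robot and the scene stay as the last step left them, time stands still between calls to the robot, and variables do not carry over. Pictures are saved under pics/ and viewed, about 8 in all and at most 12, crops included, and the job is handed in when it is done.

Besides the shell and the picture viewer there is one more tool, called after "Emit:" as name(argument=value, ...), one argument or row to a line, values as JSON. move_arm: Moves the arm, as the interface text tells. Its arguments: {"type":"object","properties":{"moves":{"type":"array"},"newtons":{"type":"number"}},"required":["moves"]}

```bash
mkdir -p pics; cat > h.py <<'E'
import numpy as np, cv2
from workcell import ctrl
from scipy.spatial.transform import Rotation as Ro
def save(n,p): cv2.imwrite('pics/'+n+'.png',cv2.cvtColor(p,cv2.COLOR_RGB2BGR))
def cast(name,uv,z):
    c=ctrl.calibration(name);f=240/np.tan(np.radians(c['fov_y'])/2)
    R=np.array(c['R']);t=np.array(c['t']);o=-R.T@t
    uv=np.atleast_2d(uv).astype(float)
    d=np.c_[(uv[:,0]-c['cx'])/f,(uv[:,1]-c['cy'])/f,np.ones(len(uv))]@R
    return o+d*((z-o[2])/d[:,2])[:,None]
def deproj(name,uv,dep):
    c=ctrl.calibration(name);f=240/np.tan(np.radians(c['fov_y'])/2)
    uv=np.atleast_2d(uv).astype(float);dep=np.asarray(dep)
    p=np.c_[(uv[:,0]-c['cx'])/f,(uv[:,1]-c['cy'])/f,np.ones(len(uv))]*dep[:,None]
    return (p-np.array(c['t']))@np.array(c['R'])
def wray(uv,s):
    c=ctrl.calibration('wrist');f=240/np.tan(np.radians(c['fov_y'])/2)
    uv=np.atleast_2d(uv).astype(float);d=uv-[c['cx'],c['cy']];r=np.linalg.norm(d,axis=1)+1e-9;th=r/f
    v=np.c_[d/r[:,None]*np.sin(th)[:,None],np.cos(th)]
    T=np.array(c['tool_from_camera']);q=s['eef_rot'];R=Ro.from_quat([q[1],q[2],q[3],q[0]]).as_matrix()
    return R@T[:3,3]+s['tool_pos'],v@T[:3,:3].T@R.T
def wcast(uv,s,z):
    o,d=wray(uv,s); return o+d*((z-o[2])/d[:,2])[:,None]
E
python3 - <<'E'
from h import *
s=ctrl.observe();print(s['tool_pos'],s['eef_rot'],s['force'])
ims=[]
for n in('scene','side','wrist'):
    p,d=ctrl.grab_frame(n);save(n+'0',p);np.save(n+'0.npy',d);np.save(n+'0c.npy',p)
    c=ctrl.calibration(n);print(n,c)
E
```

```text
[ 0.14288127 -0.60782325  0.22145547] [-1.58792038e-04 -1.15072336e-01  9.93356508e-01  1.08659624e-03] [-0.42251068 -0.72779885  0.82232939]
scene {'fov_y': 49.72172551739702, 'cx': 315.62697203698724, 'cy': 236.08989647998663, 'R': array([[ 2.30429676e-01,  9.73088981e-01, -2.88162668e-06],
       [ 6.26926380e-01, -1.48459852e-01, -7.64802580e-01],
       [-7.44221391e-01,  1.76231404e-01, -6.44264708e-01]]), 't': array([-0.09432067, -0.33548834,  1.57552656])}
side {'fov_y': 46.480500918065374, 'cx': 314.2073486469066, 'cy': 240.14892663599434, 'R': array([[-0.99983559, -0.00963579, -0.0153603 ],
       [ 0.00331721,  0.73561687, -0.6773897 ],
       [ 0.01782648, -0.67732929, -0.73546397]]), 't': array([0.63132585, 0.07996828, 1.01038498])}
wrist {'fov_y': 65.70646984690485, 'cx': 324.04313035471245, 'cy': 240.68198096602205, 'tool_from_camera': array([[-1.10471098e-04, -9.60889004e-01, -2.76933765e-01,
         7.71321621e-02],
       [ 9.99998630e-01,  3.51268791e-04, -1.61771991e-03,
        -8.75340549e-04],
       [ 1.65172746e-03, -2.76933564e-01,  9.60887648e-01,
        -1.62395212e-01],
       [ 0.00000000e+00,  0.00000000e+00,  0.00000000e+00,
         1.00000000e+00]])}
```

View pics/scene0.png

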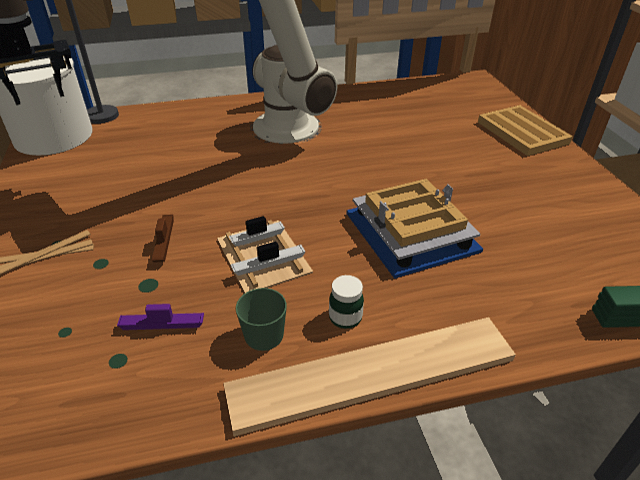

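View pics/side0.png

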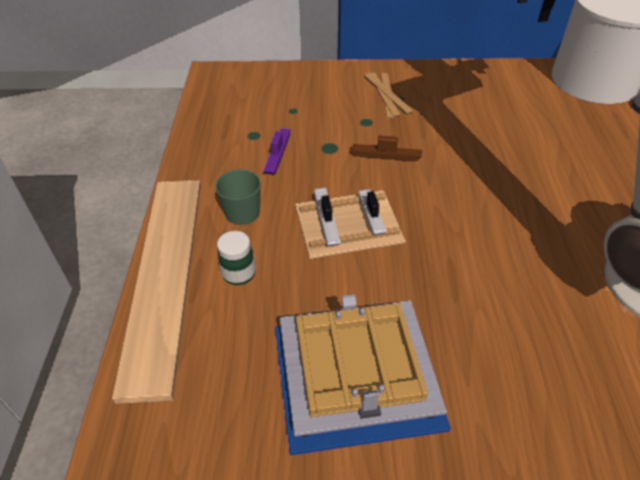

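Scene view: the candidates are the near aluminium bar (268,256), which looks longer, the far aluminium bar (257,232), and the brown (162,240) and purple (160,320) look-alikes. In the side view the long bar is at (327,215), the short one at (372,212) and the mould at (360,360). I'll measure both bars and check the choice in a close crop.

```bash
cat > m.py <<'E'
from h import *
def blobs(n,mask,lab,amin=40):
    d=np.load(n+'0.npy');k,L,st,ce=cv2.connectedComponentsWithStats(mask.astype(np.uint8))
    for i in range(1,k):
        if st[i,4]<amin: continue
        v,u=np.where((L==i)&(d>0)); 
        P=deproj(n,np.c_[u,v],d[v,u]);zt=np.percentile(P[:,2],95)
        T=P[P[:,2]>zt-.006]; r=cv2.minAreaRect((T[:,:2]*1000).astype(np.float32))
        print(n,lab,'px',ce[i].round(),'n',st[i,4],'ztop',zt.round(4),'ctr',np.round(r[0],1),'size',np.round(r[1],1),'ang',round(r[2],1))
for n,box in(('scene',(210,205,110,90)),('side',(290,175,120,85))):
    p=np.load(n+'0c.npy').astype(int);x,y,w,h=box
    roi=np.zeros(p.shape[:2],bool);roi[y:y+h,x:x+w]=1
    blobs(n,roi&(p.max(2)<50),'grip')
    blobs(n,roi&(p.max(2)-p.min(2)<22)&(p.min(2)>120),'bar')
for n,box in(('scene',(340,170,150,80)),('side',(270,290,180,140))):
    p=np.load(n+'0c.npy').astype(int);x,y,w,h=box
    d=np.load(n+'0.npy');v,u=np.mgrid[y:y+h,x:x+w];v=v.ravel();u=u.ravel();ok=d[v,u]>0;u=u[ok];v=v[ok]
    P=deproj(n,np.c_[u,v],d[v,u]);c=p[v,u];tan=(c[:,0]-c[:,2]>50)
    print(n,'tan z hist',np.histogram(P[tan,2],np.arange(0,.13,.005)))
    zz=P[tan,2]; h_,e=np.histogram(zz[zz>.05],np.arange(.05,.13,.003)); z0=e[h_.argmax()]+.0015
    T=P[tan&(abs(P[:,2]-z0)<.006)]
    r=cv2.minAreaRect((T[:,:2]*1000).astype(np.float32));print('top',np.median(T[:,2]),r)
    g=~tan&(P[:,2]>z0+.018);G=P[g]
    print('clips n',g.sum()); 
    im=np.zeros(p.shape[:2],np.uint8);im[v[g],u[g]]=1;blobs(n,im,'clip',8)
a=cv2.resize(np.load('scene0c.npy')[210:295,210:320],None,fx=5,fy=5,interpolation=3);b=cv2.resize(np.load('scene0c.npy')[170:280,340:490],(580,425),interpolation=3)
save('crop1',cv2.resize(np.hstack([a,b]),(800,300)))
E
python3 m.py
```

```text
scene grip px [256. 226.] n 301 ztop 0.0646 ctr [ 520.7 -160.2] size [18.4 42.9] ang 13.0
scene grip px [268. 251.] n 331 ztop 0.0649 ctr [ 609.8 -149.3] size [16.6 43.6] ang 9.4
scene grip px [264. 292.] n 111 ztop 0.0773 ctr [ 747.4 -175. ] size [51.9 11.9] ang 68.7
scene bar px [273. 227.] n 121 ztop 0.0322 ctr [ 513.2 -127.9] size [25.2 57.4] ang 15.4
scene bar px [235. 237.] n 64 ztop 0.0315 ctr [ 525.1 -200.6] size [23.9 37.2] ang 12.0
scene bar px [289. 252.] n 211 ztop 0.0319 ctr [ 602.  -112.8] size [27.  81.5] ang 9.2
scene bar px [241. 265.] n 142 ztop 0.0318 ctr [ 616.9 -199.2] size [25.  53.7] ang 5.8
side grip px [372. 204.] n 200 ztop 0.0661 ctr [ 519.7 -158.8] size [12.2 41.6] ang 9.8
side grip px [326. 208.] n 176 ztop 0.0667 ctr [ 608.9 -147.3] size [12.6 40.5] ang 8.6
side bar px [320. 193.] n 94 ztop 0.0334 ctr [ 620.1 -211.4] size [22.6 33.5] ang 0.6
side bar px [364. 193.] n 42 ztop 0.034 ctr [ 530.3 -213.4] size [17.1 18.6] ang 88.4
side bar px [376. 224.] n 210 ztop 0.0337 ctr [ 512.3 -129. ] size [23.6 57.6] ang 10.8
side bar px [331. 232.] n 295 ztop 0.0338 
[... 1003 characters left out ...]
04 ,
       0.045, 0.05 , 0.055, 0.06 , 0.065, 0.07 , 0.075, 0.08 , 0.085,
       0.09 , 0.095, 0.1  , 0.105, 0.11 , 0.115, 0.12 , 0.125]))
top 0.05687669467124466 ((564.1555786132812, 179.05697631835938), (168.41673278808594, 178.31797790527344), 8.747576713562012)
clips n 560
side clip px [349. 302.] n 178 ztop 0.1052 ctr [574.4 106.8] size [19.4  8.4] ang 5.9
side clip px [362. 312.] n 34 ztop 0.0891 ctr [553.9 118.6] size [6.3 6.5] ang 3.0
side clip px [338. 315.] n 34 ztop 0.0896 ctr [591.3 125.2] size [6.5 6.2] ang 8.5
side clip px [372. 396.] n 263 ztop 0.1046 ctr [550.  267.6] size [19.9  8.7] ang 8.5
side clip px [355. 393.] n 41 ztop 0.0892 ctr [571.1 256.3] size [7.3 7.6] ang 58.2
```

View pics/crop1.png

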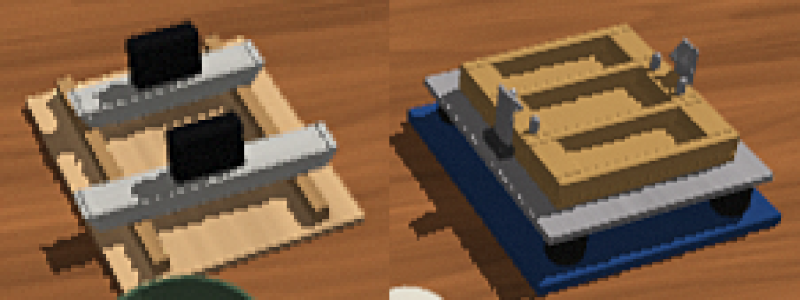

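The crop confirms the choice: the near bar is clearly longer, about 155 mm between its ends, with its grip centred at (609,-148) mm, yaw 9.4° and top z 32 mm. The seat is near (563,188), yaw 8.9°, with the mould top at about z 75 mm. Next I move over the long bar.

Emit:
move_arm(
  moves=[
    [-0.028,0.017,0,0,0,0,-1],
    [-0.028,0.017,0,0,0,0,-1],
    [-0.028,0.017,0,0,0,0,-1],
    [-0.028,0.017,0,0,0,0,-1],
    [-0.028,0.017,0,0,0,0,-1],
    [-0.028,0.017,0,0,0,0,-1],
    [-0.028,0.017,0,0,0,0,-1],
    [-0.028,0.017,0,0,0,0,-1],
    [-0.028,0.017,0,0,0,0,-1],
    [-0.028,0.017,0,0,0,0,-1],
  ],
)

```text
time_s: 0.98
tool_pos: [0.3775, -0.3774, 0.2224]
eef_rot: [-0.0, -0.115, 0.993, 0.0]
force: [1.1, 0.8, -0.6]
finger_gap: 0.0869
```

Emit:
move_arm(
  moves=[
    [-0.028,0.017,0,0,0,0,-1],
    [-0.028,0.017,0,0,0,0,-1],
    [-0.028,0.017,0,0,0,0,-1],
    [-0.028,0.017,0,0,0,0,-1],
    [-0.028,0.017,0,0,0,0,-1],
    [-0.028,0.017,0,0,0,0,-1],
    [-0.028,0.017,0,0,0,0,-1],
    [-0.028,0.017,0,0,0,0,-1],
    [-0.028,0.017,0,0,0,0,-1],
    [-0.028,0.017,0,0,0,0,-1],
  ],
)

```text
time_s: 1.82
tool_pos: [0.6111, -0.1479, 0.2222]
eef_rot: [-0.0, -0.115, 0.993, 0.0]
force: [-0.6, -1.1, -0.8]
finger_gap: 0.0869
```

Emit:
move_arm(
  moves=[
    [0,0,0,0,0,-7,-1],
    [0,0,0,0,0,-7,-1],
    [0,0,0,0,0,-7,-1],
    [0,0,0,0,0,-7,-1],
    [0,0,0,0,0,-7,-1],
    [0,0,0,0,0,-7,-1],
    [0,0,0,0,0,-7,-1],
    [0,0,0,0,0,-7,-1],
    [0,0,0,0,0,-7,-1],
    [0,0,0,0,0,-7,-1],
    [0,0,0,0,0,-7,-1],
    [0,0,0,0,0,-7,-1],
  ],
)

```text
time_s: 2.82
tool_pos: [0.6101, -0.1492, 0.2221]
eef_rot: [0.0, 0.752, -0.659, -0.0]
force: [0.8, 0.2, -1.2]
finger_gap: 0.0872
```

Emit:
move_arm(
  moves=[
    [0,0,0,0,0,-2,-1],
    [0,0,0,0,0,0,-1],
    [0,0,0,0,0,0,-1],
  ],
)

```text
time_s: 3.07
tool_pos: [0.6102, -0.1493, 0.2222]
eef_rot: [0.0, 0.761, -0.648, -0.0]
force: [0.5, -0.2, -0.0]
finger_gap: 0.0873
```

```bash
cat >> h.py <<'E'
def off(target,yaw):
    """tool-axis shift to world target; extra yaw (deg, about tool z) to bring jaw axis to world angle yaw; tilt"""
    s=ctrl.observe();q=s['eef_rot'];R=Ro.from_quat([q[1],q[2],q[3],q[0]]).as_matrix()
    a=np.degrees(np.arctan2(R[1,1],R[0,1]));e=(yaw-a+90)%180-90
    print('t',s['time_s'],'pos',np.round(s['tool_pos'],4),'F',np.round(s['force'],2),'gap',round(s['finger_gap'],4),'q6',round(s['joint_positions'][5],2))
    print('tool shift',np.round(R.T@(np.array(target)-s['tool_pos']),4),'turn z',round(-e,2),'tilt',np.round(np.degrees(R[:2,2]),2))
    return s,R
E
python3 - <<'E'
from h import *
s,R=off([.6092,-.1483,.037],9.4)
p,d=ctrl.grab_frame('wrist');save('w1',p);np.save('w1c.npy',p);np.save('w1.npy',d)
E
```

```text
t 3.0667 pos [ 0.6102 -0.1493  0.2222] F [ 0.46 -0.25 -0.03] gap 0.0873 q6 0.14
tool shift [-0.0011  0.0007  0.1852] turn z -0.25 tilt [-0.04  0.01]
```

View pics/w1.png

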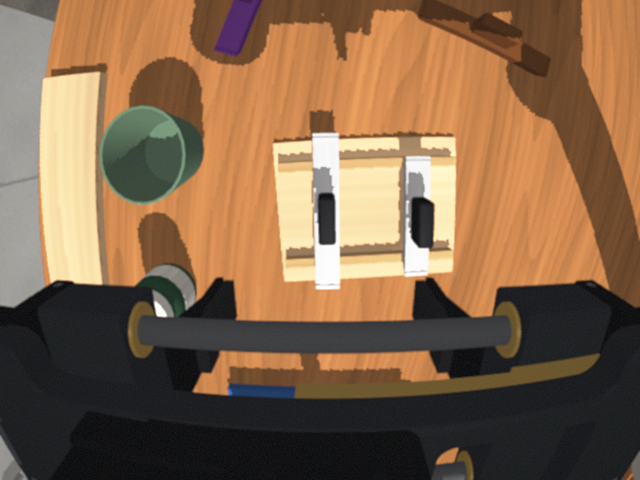

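Wrist view: the long bar spans (325,134) to (327,288) with its grip at (327,218). The short bar is at (418,215), and the jar is behind the left finger at (175,285). I'll refine from this second view.

```bash
python3 - <<'E'
from h import *
s=ctrl.observe();p=np.load('w1c.npy').astype(int)
def rect(m,z,lab):
    k,L,st,ce=cv2.connectedComponentsWithStats(m.astype(np.uint8),connectivity=8)
    for i in range(1,k):
        if st[i,4]<150: continue
        v,u=np.where(L==i);P=wcast(np.c_[u,v],s,z);r=cv2.minAreaRect((P[:,:2]*1000).astype(np.float32))
        print(lab,ce[i].round(),st[i,4],np.round(r[0],1),np.round(r[1],1),round(r[2],1))
roi=np.zeros(p.shape[:2],bool);roi[125:300,300:345]=1
sat=p.max(2)-p.min(2)
rect(roi&(sat<40)&((p.min(2)>100)|(p.max(2)<50)),.032,'bar')
roi[:,300:440]|=False;r2=roi.copy();r2[185:255,310:345]=1
rect(r2&(p.max(2)<45),.066,'grip')
for z in (.085,): print('jar scene',cast('scene',[347,283],z),'side',cast('side',[235,241],z))
print('cup',cast('scene',[262,303],.08),cast('side',[239,188],.08))
E
```

```text
bar [326. 207.] 3573 [ 607.2 -153.1] [ 26.  156.8] 9.9
grip [324. 204.] 179 [ 608.8 -158.8] [12.2 36.8] 9.0
jar scene [[ 0.76892468 -0.02640289  0.085     ]] side [[ 0.76979619 -0.03187327  0.085     ]]
cup [[ 0.7772315  -0.18427045  0.08      ]] [[ 0.7778916  -0.17614198  0.08      ]]
```

Emit:
move_arm(
  moves=[
    [0,0.001,0.02,0,0,-0.4,-1],
    [0,0,0.025,0,0,0,-1],
    [0,0,0.025,0,0,0,-1],
    [0,0,0.025,0,0,0,-1],
    [0,0,0.025,0,0,0,-1],
    [0,0,0.025,0,0,0,-1],
    [0,0,0.02,0,0,0,-1],
    [0,0,0.01,0,0,0,-1],
    [0,0,0.006,0,0,0,-1],
    [0,0,0.004,0,0,0,-1],
    [0,0,0,0,0,0,-1],
    [0,0,0,0,0,0,-1],
  ],
)

```text
time_s: 4.12
tool_pos: [0.6102, -0.1496, 0.0386]
eef_rot: [-0.001, 0.764, -0.645, 0.001]
force: [0.6, 0.2, 0.2]
finger_gap: 0.0868
```

Emit:
move_arm(
  moves=[
    [0,0,0,0,0,0,1],
    [0,0,0,0,0,0,1],
    [0,0,0,0,0,0,1],
    [0,0,0,0,0,0,1],
    [0,0,0,0,0,0,1],
    [0,0,0,0,0,0,1],
    [0,0,0,0,0,0,1],
    [0,0,0,0,0,0,1],
    [0,0,0,0,0,0,1],
    [0,0,0,0,0,0,1],
  ],
  newtons=45,
)

```text
time_s: 4.95
tool_pos: [0.6094, -0.1495, 0.0375]
eef_rot: [0.0, 0.764, -0.645, -0.0]
force: [0.1, 0.2, 0.3]
finger_gap: 0.0284
```

Emit:
move_arm(
  moves=[
    [0,0,0,0,0,0,1],
    [0,0,0,0,0,0,1],
    [0,0,0,0,0,0,1],
    [0,0,0,0,0,0,1],
    [0,0,0,0,0,0,1],
    [0,0,0,0,0,0,1],
  ],
)

```text
time_s: 5.45
tool_pos: [0.6088, -0.1495, 0.0374]
eef_rot: [0.0, 0.764, -0.645, -0.0]
force: [-2.4, 0.0, 0.9]
finger_gap: 0.0155
```

Emit:
move_arm(
  moves=[
    [0,0,-0.01,0,0,0,1],
    [0,0,-0.02,0,0,0,1],
    [0,0,-0.03,0,0,0,1],
    [0,0,-0.03,0,0,0,1],
    [0,0,-0.03,0,0,0,1],
    [0,0,-0.02,0,0,0,1],
    [0,0,0,0,0,0,1],
    [0,0,0,0,0,0,1],
  ],
)

```text
time_s: 6.12
tool_pos: [0.61, -0.1492, 0.179]
eef_rot: [-0.001, 0.764, -0.645, 0.001]
force: [-0.2, -0.1, -3.1]
finger_gap: 0.0156
```

```bash
python3 - <<'E'
from h import *
s,R=off([.5631,.1878-.0012,.18],8.9)
E
```

```text
t 6.1167 pos [ 0.61   -0.1492  0.179 ] F [-0.17 -0.07 -3.07] gap 0.0156 q6 0.15
tool shift [-0.3389 -0.0098 -0.001 ] turn z 0.71 tilt [0.21 0.04]
```

Emit:
move_arm(
  moves=[
    [-0.014,0,0,0,0,0.7,1],
    [-0.025,-0.001,0,0,0,0,1],
    [-0.035,-0.001,0,0,0,0,1],
    [-0.04,-0.001,0,0,0,0,1],
    [-0.04,-0.001,0,0,0,0,1],
    [-0.04,-0.001,0,0,0,0,1],
    [-0.04,-0.001,0,0,0,0,1],
    [-0.035,-0.001,0,0,0,0,1],
    [-0.03,-0.001,0,0,0,0,1],
    [-0.025,0,0,0,0,0,1],
    [-0.015,0,0,0,0,0,1],
    [0,0,0,0,0,0,1],
  ],
)

```text
time_s: 7.12
tool_pos: [0.5634, 0.1891, 0.1756]
eef_rot: [0.001, 0.761, -0.649, -0.001]
force: [-0.4, -0.5, -1.9]
finger_gap: 0.0156
```

Emit:
move_arm(
  moves=[
    [0,0,0.015,0,0,0,1],
    [0,0,0.012,0,0,0,1],
    [0,0,0,0,0,0,1],
    [0,0,0,0,0,0,1],
    [0,0,0,0,0,0,1],
  ],
)

```text
time_s: 7.53
tool_pos: [0.5649, 0.186, 0.1507]
eef_rot: [0.0, 0.76, -0.65, 0.0]
force: [-0.4, 1.0, -1.7]
finger_gap: 0.0158
```

```bash
python3 - <<'E'
from h import *
off([.5631,.1878-.0012,.15],8.9)
ims=[]
for n in('scene','side','wrist'):
    p,d=ctrl.grab_frame(n);np.save(n+'2.npy',d);np.save(n+'2c.npy',p);ims.append(p)
a=cv2.resize(ims[0][140:270,340:500],(400,325),interpolation=3)
b=cv2.resize(ims[1][270:440,260:460],(400,325),interpolation=3)
c=cv2.resize(ims[2][60:380,160:480],(270,270))
save('c2',np.vstack([np.hstack([a,b]),np.hstack([c,np.zeros((270,530,3),np.uint8)])]))
E
```

```text
t 7.5333 pos [0.5649 0.186  0.1507] F [-0.36  0.95 -1.66] gap 0.0158 q6 -0.44
tool shift [-0.0009  0.0017  0.0007] turn z -0.02 tilt [ 0.01 -0.02]
```

View pics/c2.png

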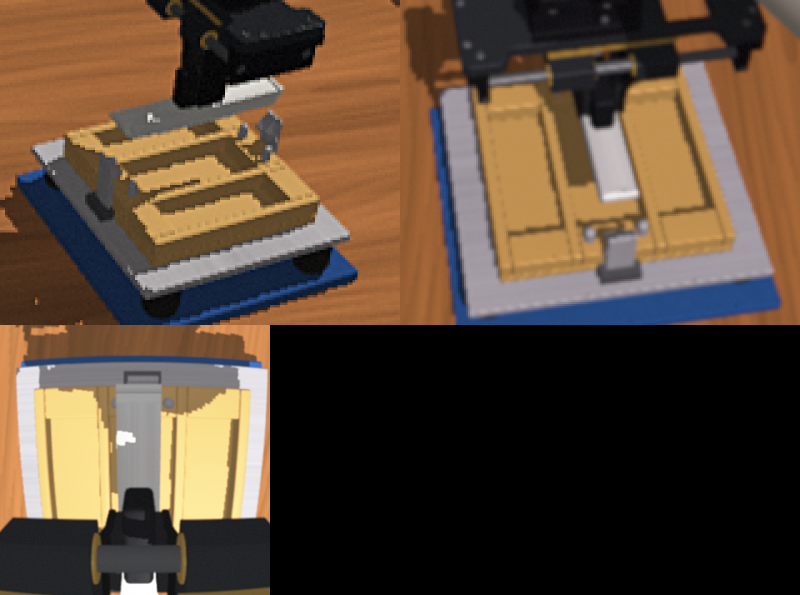

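Scene (upper left) and side (upper right) views: the bar hangs level above the mould, in line with the clips. I'll measure the held bar's centre and the clip/pin positions in the same views.

```bash
cat > m2.py <<'E'
from h import *
import sys
k=sys.argv[1];zb=float(sys.argv[2])
yaw=np.radians(8.9);e=np.array([-np.sin(yaw),np.cos(yaw)]);f=np.array([np.cos(yaw),np.sin(yaw)])
for n,box in(('scene',(330,130,170,140)),('side',(270,280,180,140))):
    p=np.load(f'{n}{k}c.npy').astype(int);d=np.load(f'{n}{k}.npy');x,y,w,h=box
    v,u=np.mgrid[y:y+h,x:x+w];v=v.ravel();u=u.ravel();ok=d[v,u]>0;u=u[ok];v=v[ok]
    P=deproj(n,np.c_[u,v],d[v,u]);c=p[v,u];gray=(c.max(1)-c.min(1)<45)&(c.max(1)>60)
    Q=P[:,:2]-[.5632,.1878];near=(abs(Q@f)<.03)
    m=gray&near&(abs(P[:,2]-zb)<.006)&(abs(Q@e)<.1);L=Q[m]@e*1000;X=Q[m]@f*1000
    r=cv2.minAreaRect((P[m][:,:2]*1000).astype(np.float32))
    print(n,'bar n',m.sum(),'along',np.percentile(L,[0,1,99,100]).round(1),'across',np.percentile(X,[1,99]).round(1),'z',np.median(P[m,2]).round(4),r[2])
    for sg in(1,-1):
        m=gray&near&(Q@e*sg>.06)&(abs(P[:,2]-.1)<.005)&(abs(Q@f)<.014)
        if m.sum(): print(' clip',sg,m.sum(),'along',np.percentile(Q[m]@e*1000,[2,50,98]).round(1),'across',np.percentile(Q[m]@f*1000,[2,98]).round(1),'z',P[m,2].max().round(4))
        for sx in(1,-1):
            m=gray&(abs(Q@f*sx-.019)<.007)&(abs(Q@e*sg-.067)<.008)&(abs(P[:,2]-.088)<.003)
            if m.sum()>3: print(' pin',sg,sx,m.sum(),'along',np.mean(Q[m]@e*1000).round(1),'across',np.mean(Q[m]@f*1000).round(1),'z',P[m,2].max().round(4))
E
for k in 0 2; do echo == $k; python3 m2.py $k 0.145; done
```

```text
== 0
== 2
scene bar n 449 along [-81.1 -78.7  75.1  76.4] across [-9.6 17. ] z 0.1428 6.904036045074463
 clip 1 39 along [76.9 81.4 85.6] across [-8.6 11.9] z 0.1047
 pin 1 1 6 along 66.3 across 21.1 z 0.0877
 pin 1 -1 6 along 66.0 across -16.8 z 0.0892
 clip -1 29 along [-86.3 -84.  -79.9] across [-8.9  9.9] z 0.1049
 pin -1 1 7 along -67.4 across 20.7 z 0.0885
 pin -1 -1 4 along -66.6 across -16.7 z 0.0878
side bar n 760 along [-53.    4.6  74.9  75.6] across [-10.7  13.3] z 0.1448 9.331802368164062
 clip 1 84 along [74.7 83.1 85.1] across [-10.6   8.8] z 0.105
 pin 1 1 22 along 67.0 across 18.0 z 0.0907
 pin 1 -1 23 along 66.7 across -19.6 z 0.0909Traceback (most recent call last):
  File "m2.py", line 12, in <module>
    print(n,'bar n',m.sum(),'along',np.percentile(L,[0,1,99,100]).round(1),'across',np.percentile(X,[1,99]).round(1),'z',np.median(P[m,2]).round(4),r[2])
                                    ~~~~~~~~~~~~~^^^^^^^^^^^^^^^^
    return _quantile_unchecked(
        a, q, axis, out, overwrite_input, method, keepdims, weights)
    return _ureduce(a,
                    func=_quantile_ureduce_func,
    ...<5 lines>...
                    overwrite_input=overwrite_input,
                    method=method)
    r = func(a, **kwargs)
    result = _quantile(arr,
                       quantiles=q,
    ...<2 lines>...
                       out=out,
                       weights=wgt)
    slices_having_nans = np.isnan(arr[-1, ...])
                                  ~~~^^^^^^^^^
IndexError: index -1 is out of bounds for axis 0 with size 0
```

Emit:
move_arm(
  moves=[
    [-0.0018,0.0018,0,0,0,0,1],
    [0,0,0.006,0,0,0,1],
    [0,0,0.008,0,0,0,1],
    [0,0,0.008,0,0,0,1],
    [0,0,0.006,0,0,0,1],
    [0,0,0.004,0,0,0,1],
    [0,0,0,0,0,0,1],
    [0,0,0,0,0,0,1],
    [0,0,0,0,0,0,1],
  ],
)

```text
time_s: 8.43
tool_pos: [0.5628, 0.1883, 0.1188]
eef_rot: [-0.0, 0.76, -0.65, 0.0]
force: [1.0, -1.3, -2.0]
finger_gap: 0.0157
```

```bash
python3 - <<'E'
from h import *
off([.5631,.1884,.118],8.9)
ims=[]
for n in('scene','side'):
    p,d=ctrl.grab_frame(n);np.save(n+'3.npy',d);np.save(n+'3c.npy',p);ims.append(p)
a=cv2.resize(ims[0][150:250,350:480],(400,308),interpolation=3)
b=cv2.resize(ims[1][290:420,280:450],(400,308),interpolation=3)
save('c3',np.hstack([a,b]))
E
python3 m2.py 3 0.1135
```

```text
t 8.4333 pos [0.5628 0.1883 0.1188] F [ 1.04 -1.34 -2.02] gap 0.0157 q6 -0.44
tool shift [-0.0001 -0.0003  0.0008] turn z 0.03 tilt [0.04 0.01]
scene bar n 395 along [-77.4 -76.1  76.2  79.9] across [-12.   15.8] z 0.111 7.707273960113525
 clip 1 27 along [60.2 75.6 85.2] across [ 6.1 13.6] z 0.1045
 pin 1 1 5 along 66.7 across 20.9 z 0.0863
 clip -1 41 along [-85.6 -83.  -60.8] across [-8.7 12.9] z 0.105
 pin -1 1 5 along -67.2 across 20.6 z 0.0895
 pin -1 -1 5 along -67.5 across -16.6 z 0.0888
side bar n 722 along [-44.5   8.9  77.1  77.8] across [-12.4  11.4] z 0.1126 9.210375785827637
 clip 1 87 along [65.2 82.8 85.4] across [-10.1  11. ] z 0.105
 pin 1 1 24 along 67.0 across 18.2 z 0.091
 pin 1 -1 23 along 67.2 across -19.6 z 0.0903
```

View pics/c3.png

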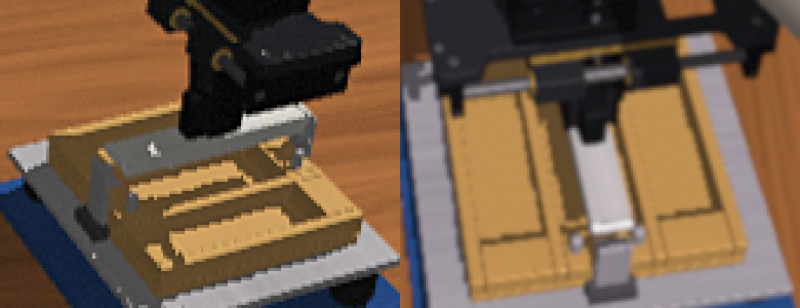

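Both views show the bar centred between the clips and pins within about 0.5 mm. Now I press down in small steps.

Emit:
move_arm(
  moves=[
    [0,0,0.003,0,0,0,1],
    [0,0,0.003,0,0,0,1],
    [0,0,0.002,0,0,0,1],
    [0,0,0.002,0,0,0,1],
    [0,0,0,0,0,0,1],
  ],
)

```text
time_s: 8.95
tool_pos: [0.5623, 0.1879, 0.1081]
eef_rot: [0.0, 0.76, -0.65, -0.0]
force: [0.1, -1.5, -1.7]
finger_gap: 0.0156
```

Emit:
move_arm(
  moves=[
    [0,0,0.001,0,0,0,1],
    [0,0,0.001,0,0,0,1],
    [0,0,0.001,0,0,0,1],
    [0,0,0,0,0,0,1],
    [0,0,0,0,0,0,1],
  ],
)

```text
time_s: 9.37
tool_pos: [0.5627, 0.188, 0.1061]
eef_rot: [-0.0, 0.76, -0.65, 0.0]
force: [-0.5, -1.7, 1.7]
finger_gap: 0.0158
```

Emit:
move_arm(
  moves=[
    [0,0,0.001,0,0,0,1],
    [0,0,0.001,0,0,0,1],
    [0,0,0.001,0,0,0,1],
    [0,0,0,0,0,0,1],
    [0,0,0,0,0,0,1],
  ],
)

```text
time_s: 9.78
tool_pos: [0.5633, 0.1886, 0.1034]
eef_rot: [-0.001, 0.76, -0.65, 0.0]
force: [-0.9, -0.7, 5.8]
finger_gap: 0.0157
```

Emit:
move_arm(
  moves=[
    [0,0,0.001,0,0,0,1],
    [0,0,0.001,0,0,0,1],
    [0,0,0.001,0,0,0,1],
    [0,0,0,0,0,0,1],
    [0,0,0,0,0,0,1],
  ],
)

```text
time_s: 10.2
tool_pos: [0.5638, 0.1889, 0.1011]
eef_rot: [-0.002, 0.76, -0.65, 0.001]
force: [-1.4, -1.0, 8.3]
finger_gap: 0.0158
```

Emit:
move_arm(
  moves=[
    [0,0,0.001,0,0,0,1],
    [0,0,0.001,0,0,0,1],
    [0,0,0.001,0,0,0,1],
    [0,0,0,0,0,0,1],
    [0,0,0,0,0,0,1],
  ],
)

```text
time_s: 10.62
tool_pos: [0.5644, 0.1891, 0.0987]
eef_rot: [-0.002, 0.76, -0.65, 0.001]
force: [-1.0, -0.9, 8.7]
finger_gap: 0.0158
```

Emit:
move_arm(
  moves=[
    [0,0,0.001,0,0,0,1],
    [0,0,0.001,0,0,0,1],
    [0,0,0,0,0,0,1],
    [0,0,0,0,0,0,1],
  ],
)

```text
time_s: 10.95
tool_pos: [0.5647, 0.1892, 0.0971]
eef_rot: [-0.003, 0.76, -0.649, 0.001]
force: [-1.6, -1.6, 9.4]
finger_gap: 0.0155
```

Emit:
move_arm(
  moves=[
    [0,0,0.001,0,0,0,1],
    [0,0,0.001,0,0,0,1],
    [0,0,0,0,0,0,1],
    [0,0,0,0,0,0,1],
  ],
)

```text
time_s: 11.28
tool_pos: [0.5649, 0.1893, 0.0954]
eef_rot: [-0.003, 0.76, -0.649, 0.002]
force: [-1.0, -0.7, 10.8]
finger_gap: 0.0158
```

Emit:
move_arm(
  moves=[
    [0,0.001,0.001,0,0,0,1],
    [0,0,0.001,0,0,0,1],
    [0,0,0,0,0,0,1],
    [0,0,0,0,0,0,1],
  ],
)

```text
time_s: 11.62
tool_pos: [0.5648, 0.1895, 0.0942]
eef_rot: [-0.004, 0.76, -0.649, 0.002]
force: [-0.3, -0.6, 13.5]
finger_gap: 0.0158
```

Emit:
move_arm(
  moves=[
    [0,0,0.001,0,0,0,1],
    [0,0,0.001,0,0,0,1],
    [0,0,0,0,0,0,1],
    [0,0,0,0,0,0,1],
  ],
)

```text
time_s: 11.95
tool_pos: [0.5643, 0.1892, 0.0913]
eef_rot: [-0.003, 0.761, -0.649, 0.002]
force: [0.4, -0.0, 9.6]
finger_gap: 0.0155
```

```bash
python3 - <<'E'
from h import *
off([.563,.188,.09],8.9)
ims=[]
for n in('scene','side'):
    p,d=ctrl.grab_frame(n);np.save(n+'4.npy',d);np.save(n+'4c.npy',p);ims.append(p)
a=cv2.resize(ims[0][150:250,350:480],(400,308),interpolation=3)
b=cv2.resize(ims[1][290:420,280:450],(400,308),interpolation=3)
save('c4',np.hstack([a,b]))
E
python3 m2.py 4 0.088
```

```text
t 11.95 pos [0.5643 0.1892 0.0913] F [ 0.45 -0.02  9.56] gap 0.0155 q6 -0.44
tool shift [0.001  0.0015 0.0013] turn z 0.13 tilt [0.4  0.13]
scene bar n 302 along [-86.7 -85.3  88.9  91.2] across [-8.9 18. ] z 0.0841 7.17095422744751
 pin 1 1 7 along 68.8 across 13.9 z 0.0891
 clip -1 13 along [-86.6 -83.7 -82. ] across [-9.8 11.2] z 0.1007
side bar n 795 along [ 8.1 10.5 91.5 92.4] across [-18.9  17.5] z 0.0864 6.294523239135742
 clip 1 50 along [87.4 91.5 93.7] across [-9.8  8.3] z 0.1005
 pin 1 1 8 along 64.6 across 13.4 z 0.0886
```

View pics/c4.png

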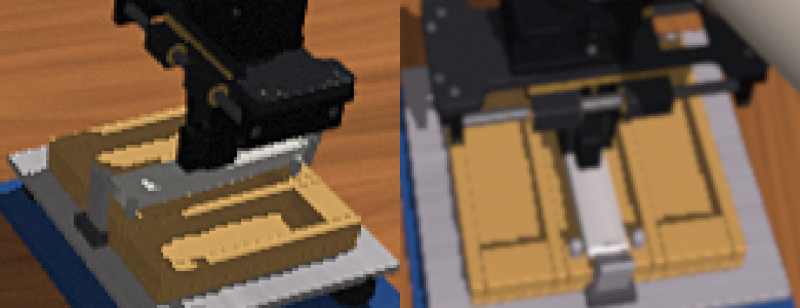

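Scene and side crops: the far (-y) clip looks back upright, while the near (+y) clip is still spread, its tip at 91 mm instead of 83. The push is about 11.5 N, so I continue.

Emit:
move_arm(
  moves=[
    [0,0,0.001,0,0,0,1],
    [0,0,0,0,0,0,1],
    [0,0,0,0,0,0,1],
  ],
)

```text
time_s: 12.3
tool_pos: [0.5643, 0.1892, 0.0904]
eef_rot: [-0.003, 0.761, -0.649, 0.002]
force: [0.6, 0.0, 10.0]
finger_gap: 0.0157
```

Emit:
move_arm(
  moves=[
    [0,0,0.001,0,0,0,1],
    [0,0,0,0,0,0,1],
    [0,0,0,0,0,0,1],
  ],
)

```text
time_s: 12.55
tool_pos: [0.5643, 0.1892, 0.0897]
eef_rot: [-0.003, 0.761, -0.649, 0.002]
force: [-0.8, -0.2, 11.2]
finger_gap: 0.0161
```

Emit:
move_arm(
  moves=[
    [0,0,0.001,0,0,0,1],
    [0,0,0,0,0,0,1],
    [0,0,0,0,0,0,1],
  ],
)

```text
time_s: 12.8
tool_pos: [0.5642, 0.1897, 0.0884]
eef_rot: [-0.003, 0.761, -0.649, 0.002]
force: [-0.2, 1.4, 10.3]
finger_gap: 0.0154
```

```bash
cat > look.py <<'E'
from h import *
import sys
k=sys.argv[1];off([.563,.188,.09],8.9)
ims=[]
for n in('scene','side'):
    p,d=ctrl.grab_frame(n);np.save(f'{n}{k}.npy',d);np.save(f'{n}{k}c.npy',p);ims.append(p)
    # mould tan rim height in a side strip, relative to start
    yaw=np.radians(8.9);e=np.array([-np.sin(yaw),np.cos(yaw)]);f=np.array([np.cos(yaw),np.sin(yaw)])
    def cloud(dd,pp):
        v,u=np.mgrid[130:430,260:500];v=v.ravel();u=u.ravel();ok=dd[v,u]>0;u=u[ok];v=v[ok]
        P=deproj(n,np.c_[u,v],dd[v,u]);return P,(P[:,:2]-[.5632,.1878])@f*1000,(P[:,:2]-[.5632,.1878])@e*1000,pp[v,u].astype(int)
    for K in('0',k):
        P,X,Y,c=cloud(np.load(f'{n}{K}.npy'),np.load(f'{n}{K}c.npy'));z=P[:,2]
        m=(X>25)&(X<80)&(Y>60)&(Y<78)&(z>.06)&(z<.08);o=[np.median(z[m]).round(4)]
        m=(X>25)&(X<80)&(Y<-60)&(Y>-78)&(z>.06)&(z<.08);o+=[np.median(z[m]).round(4)]
        g=(c.max(1)-c.min(1)<45)&(c.max(1)>60)&(abs(X)<8)
        for a,b in((25,45),(45,65),(-45,-25),(-65,-45)):
            m=g&(Y>a)&(Y<b)&(z>.075)&(z<.11);o+=[(m.sum(),np.median(z[m]).round(4))] if m.sum()>5 else [0]
        for sg in(1,-1):
            m=g&(Y*sg>70)&(z>.093)&(z<.108)&(Y*sg<105);o+=[(m.sum(),np.median(Y[m]).round(1),z[m].max().round(4))] if m.sum()>3 else [0]
        print(n,K,'mould',o[:2],'bar top',o[2:6],'clips',o[6:])
a=cv2.resize(ims[0][150:250,350:480],(400,308),interpolation=3)
b=cv2.resize(ims[1][290:420,280:450],(400,308),interpolation=3)
save('c'+k,np.hstack([a,b]))
E
python3 look.py 5
```

```text
t 12.8 pos [0.5642 0.1897 0.0884] F [-0.2   1.39 10.33] gap 0.0154 q6 -0.44
tool shift [ 0.0015  0.0015 -0.0016] turn z 0.14 tilt [0.4  0.16]
scene 0 mould [np.float64(0.0731), np.float64(0.0732)] bar top [0, 0, 0, 0] clips [(np.int64(30), np.float64(80.8), np.float64(0.1047)), (np.int64(20), np.float64(-84.3), np.float64(0.1047))]
scene 5 mould [np.float64(0.067), np.float64(0.0669)] bar top [(np.int64(15), np.float64(0.0806)), (np.int64(14), np.float64(0.0798)), (np.int64(39), np.float64(0.0808)), (np.int64(37), np.float64(0.0811))] clips [0, (np.int64(9), np.float64(-84.0), np.float64(0.098))]
side 0 mould [np.float64(0.0748), np.float64(0.0748)] bar top [0, (np.int64(11), np.float64(0.0753)), 0, 0] clips [(np.int64(89), np.float64(83.2), np.float64(0.107)), (np.int64(106), np.float64(-80.7), np.float64(0.1067))]
side 5 mould [np.float64(0.0683), np.float64(nan)] bar top [(np.int64(134), np.float64(0.0826)), (np.int64(144), np.float64(0.0825)), 0, 0] clips [(np.int64(49), np.float64(83.4), np.float64(0.1008)), 0]
  return _methods._mean(a, axis=axis, dtype=dtype,
  ret = ret.dtype.type(ret / rcount)
```

View pics/c5.png

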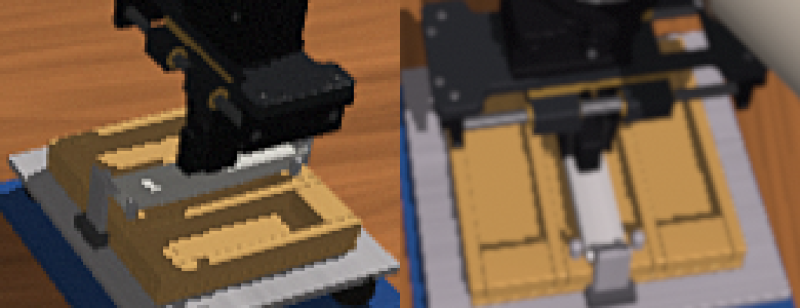

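Both clips are back upright, and the bar top sits 13.7 to 14.2 mm above the mould top, so the bar is home. I'll unload first and then let go.

Emit:
move_arm(
  moves=[
    [0,0,-0.001,0,0,0,1],
    [0,0,-0.001,0,0,0,1],
    [0,0,-0.001,0,0,0,1],
    [0,0,-0.001,0,0,0,1],
    [0,0,-0.001,0,0,0,1],
    [0,0,-0.001,0,0,0,1],
    [0,0,0,0,0,0,1],
    [0,0,0,0,0,0,1],
  ],
)

```text
time_s: 13.57
tool_pos: [0.5625, 0.1889, 0.092]
eef_rot: [-0.001, 0.76, -0.65, 0.001]
force: [2.8, 2.5, 4.7]
finger_gap: 0.0155
```

Emit:
move_arm(
  moves=[
    [0,0,-0.001,0,0,0,1],
    [0,0,-0.001,0,0,0,1],
    [0,0,-0.001,0,0,0,1],
    [0,0,0,0,0,0,1],
    [0,0,0,0,0,0,1],
  ],
)

```text
time_s: 13.98
tool_pos: [0.5604, 0.1874, 0.0937]
eef_rot: [0.001, 0.76, -0.65, -0.001]
force: [1.1, 2.3, -0.1]
finger_gap: 0.0157
```

Emit:
move_arm(
  moves=[
    [0,0,0,0,0,0,0.2],
    [0,0,0,0,0,0,0.2],
    [0,0,0,0,0,0,0.2],
    [0,0,0,0,0,0,0.2],
    [0,0,0,0,0,0,0.2],
    [0,0,0,0,0,0,0.2],
    [0,0,0,0,0,0,0.2],
    [0,0,0,0,0,0,0.2],
    [0,0,0,0,0,0,0.2],
  ],
)

```text
time_s: 14.73
tool_pos: [0.5615, 0.188, 0.0946]
eef_rot: [0.0, 0.76, -0.65, -0.0]
force: [-0.5, 0.7, 0.6]
finger_gap: 0.0349
```

Emit:
move_arm(
  moves=[
    [0,0,-0.01,0,0,0,0.2],
    [0,0,-0.02,0,0,0,0.2],
    [0,0,-0.03,0,0,0,0.2],
    [0,0,-0.03,0,0,0,0.2],
    [0,0,-0.03,0,0,0,0.2],
    [0,0,-0.03,0,0,0,0.2],
    [0,0,0,0,0,0,0.2],
    [0,0,0,0,0,0,0.2],
  ],
)

```text
time_s: 15.4
tool_pos: [0.5623, 0.1885, 0.2477]
eef_rot: [-0.003, 0.76, -0.65, 0.001]
force: [0.7, 0.5, -0.0]
finger_gap: 0.0351
```

```bash
python3 look.py 6 2>/dev/null; python3 m2.py 6 .0885
```

```text
t 15.4 pos [0.5623 0.1885 0.2477] F [ 0.73  0.45 -0.02] gap 0.0351 q6 -0.44
tool shift [0.001  0.0003 0.1577] turn z 0.02 tilt [0.29 0.19]
scene 0 mould [np.float64(0.0731), np.float64(0.0732)] bar top [0, 0, 0, 0] clips [(np.int64(30), np.float64(80.8), np.float64(0.1047)), (np.int64(20), np.float64(-84.3), np.float64(0.1047))]
scene 6 mould [np.float64(0.0722), np.float64(0.0721)] bar top [(np.int64(37), np.float64(0.0858)), (np.int64(46), np.float64(0.086)), (np.int64(47), np.float64(0.0859)), (np.int64(42), np.float64(0.0858))] clips [(np.int64(33), np.float64(80.8), np.float64(0.1042)), (np.int64(17), np.float64(-83.5), np.float64(0.1042))]
side 0 mould [np.float64(0.0748), np.float64(0.0748)] bar top [0, (np.int64(11), np.float64(0.0753)), 0, 0] clips [(np.int64(89), np.float64(83.2), np.float64(0.107)), (np.int64(106), np.float64(-80.7), np.float64(0.1067))]
side 6 mould [np.float64(0.0735), np.float64(0.0736)] bar top [(np.int64(140), np.float64(0.0875)), (np.int64(143), np.float64(0.0877)), (np.int64(53), np.float64(0.0877)), (np.int64(107), np.float64(0.0876))] clips [(np.i
[... 215 characters left out ...]
 [77.5 81.8 87.3] across [-9.6 12.7] z 0.1042
 pin 1 1 7 along 67.8 across 19.1 z 0.0891
 pin 1 -1 8 along 67.6 across -15.2 z 0.0878
 clip -1 23 along [-86.  -83.5 -79.8] across [-6.8 10.8] z 0.1044
 pin -1 1 4 along -67.4 across 18.7 z 0.0868
 pin -1 -1 4 along -64.0 across -16.6 z 0.0856
side bar n 1218 along [-85.2 -77.4  84.6  85.7] across [-20.9  19.7] z 0.0876 8.799532890319824
 clip 1 84 along [75.9 83.6 85. ] across [-10.1   8.9] z 0.105
 pin 1 1 15 along 66.8 across 18.1 z 0.0891
 pin 1 -1 39 along 67.0 across -16.3 z 0.091
 clip -1 97 along [-86.1 -81.7 -75.6] across [-10.9   8.2] z 0.105
 pin -1 1 12 along -67.2 across 18.0 z 0.0888
 pin -1 -1 33 along -66.6 across -16.6 z 0.0894
```

View pics/c6.png

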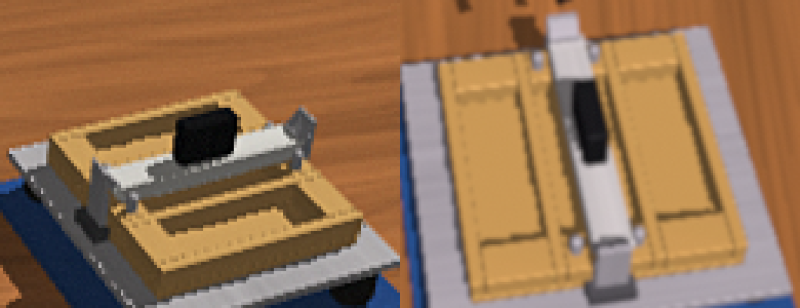

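The bar is seated: its top is 13.7 to 14.1 mm above the mould top at all four measured places, both clips are at their original positions, and the gripper is clear.

```bash
python3 -c "
from workcell import ctrl
print(ctrl.hand_in())"
```

```text
the job is handed in; nothing more can be done
None
```

The long bar is fitted in the mould, lying flat between the pins with both spring clips closed over its ends. I handed the job in at about 15.5 s. The hand-in reports no verdict.

- **What I did:** I took the longer bar from the rack by its grip block and centred it over the mould from the scene and side views. I then pressed it down in steps of about 1 mm, unloaded the mould, opened the fingers and rose about 150 mm clear.
- **Pressing force:** The highest push I read was about 15 N, and the mould was about 6.5 mm down when I measured it. I did not measure between the small steps.
- **Last checks:**
  - The bar top is 13.7 to 14.1 mm above the mould top along its length, so it is level and home.
  - Both clips are within 1 mm of where they started.
  - The bar's yaw agrees with the mould's to within about 0.5°.
- **Disagreements:** The wrist camera put the bar about 4 mm off in y from the other two cameras. I used the scene and side views for the bar and the mould so that the errors cancel. The clips snapped one after the other, the -y end first.
- **Not checked:** The bar's sideways centring was only judged by eye at the end, because the last numbers picked up the pins too. I did not measure the short bar, cup or jar again after the job. I saw no contact with them.

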